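File the tealights and hold the rack's key turned

ROBOT

A 7-joint arm with a two-finger parallel gripper is mounted at the origin on a cart in front of the work surface, level with it; the furniture and walls round the work are solid. World frame = base frame: x ahead of the robot, y to its left, z up, the work surface at z = 0. Lengths are in m, angles in rad, forces in N, time in s.
With the tool pointing down it reaches from about 0.4 to 0.85 m from the base axis. Payload 6.9 kg.
Tool frame: the origin (TCP) lies midway between the tips of the shut fingers; the grasp point (between the pads) lies behind it (ctrl.pinch_z is the z of the grasp point in the tool frame, in m); z points along the fingers, y is the line along which they close (so a half turn about z gives the same grasp; the last joint's range is limited). The gripper opens to 85 mm and grips with 20 to 120 N. Pads are 22 mm wide; open, the fingers measure 114 mm over their backs; the gripper's body (76 mm by 85 mm) begins 54 mm behind the grasp point. The pads swing forward as they close: fully open they stand 13 mm farther back than shut.
Start: joints at [-1.131, 0.507, -0.238, 1.5, 0.126, 1.149, -0.155], TCP at [0.205, 0.59, 0.231] pointing down, gripper open.
Joint ranges: [-3.08, 3.08], [-0.24, 2.05], [-1.43, 1.35], [0, 2.5], [-1.52, 4.66], [0.17, 1.96], [-2.89, 2.89]. Speed limits (rad/s): [2.39, 2.39, 3.14, 3.14, 3.14, 3.14, 3.14].

INTERFACE

Orientations are given as a unit quaternion [w, x, y, z].
In Python, from station import ctrl, get_state, vision, ticket, models gives the robot as it stands. Calls block until the motion is done:
- ctrl.movep(position, orientation): joint-space move of the TCP to a pose.
- ctrl.movel(position, frame=None, max_speed=0.15): straight line of the TCP; frame=None keeps the orientation; max_speed is the mean speed in m/s.
- ctrl.set_joints(angles): joint-space move.
- ctrl.ungrasp() and ctrl.close_gripper(force=None): open the fingers fully, or close them until they stop; force is the grip in N (None keeps the last).
- ctrl.pause(seconds).
- ctrl.ik(position, orientation): joint angles nearest the present ones, or None.
- get_state(): the state.
- vision.grab_frame(name): name is "side" or "top" or "wrist"; returns (picture, depth): 480x640x3 uint8, blue, green, red; 480x640 float32, m along the optical axis (not along the pixel's ray), 0 where there is no reading.
- vision.camera_info(name): a dict with "mtx" (3x3 intrinsics, pixels), "R" (3x3) and "t" (3): a world point X has camera coordinates R X + t; the wrist camera has in their place "hand_eye" (4x4, takes a point from camera to tool coordinates, whose origin is the TCP and whose axes are the flange's). Camera axes: x right, y down, z forward; pixel columns grow to the right and rows downward; lengths in m; the calibration is good to about 2 mm. A picture is of the moment at which its call begins: read the wrist's pose just before it. camera_info takes no time and is no camera call.
A pose or a line that the arm cannot do raises ctrl.Unreachable and nothing moves.
- ticket.close_job(): hands the job in; it is judged then, once.
Trained networks look in the newest picture that a camera, given by its name, has taken for a name from the list of things; names that differ only in an ending like _2 or _b are one class to them, and where a whole thing is asked for, a point or a joint stands for the part that bears it (a point fixed in the world has none). Each returns a list of dicts, best first, with "p" (0 to 1); they miss things now and then, are a little off and sometimes report something else, mostly with a low value. They report only what shows in the picture. A call takes as long as a camera call. They do not tell look-alikes from the thing itself.
- models.recognise(camera, target): "point" ([column, row] in pixels, amid what is visible of it).
- models.masks_of(camera, target): "mask" (480x640 bool, what is visible of it) and "point" ([column, row] in pixels, amid what is visible of it).
The state is a dict: "time": time; "qpos": joint angles; "qd": joint speeds; "tau": joint torques, N m; "tcp_pos": TCP position; "eef_rot": TCP orientation; "contact_force": force on the tool from outside, world axes, zero at the start; "wrist_torque": the same for the moment, N m; "width": finger opening in m; "gripper_force": force on a finger pad.
Only numpy, scipy, OpenCV 4.12 (cv2) and the standard library are available. Lean on these libraries where they do the work, as an engineer would, in place of code of your own. Each camera call takes 0.05 s, during which the arm holds its last target. There are 200 camera calls.

TASK

Keep the tealights out of children's reach: first push the two tealights one after the other along the worktop (do not lift them) through the flared mouth into the lane of the green rack, in single file and all the way home against the end stop. Then take the blue-headed key out of its wooden stand, ease it into the rack's brass lock down to its shoulder, wiggling it past the sticky pins, and turn it a quarter turn clockwise (seen from above) so that the red bar closes the mouth of the lane. The lock is sprung, so finish while still gripping the key and holding it fully home and turned; leave the spice jar, the salt shaker and the garlic where they stand.

Things in the scene. Friction and masses are not known exactly. Their poses are not given: they have to be found in the camera images.
- rack: Green tealight rack, fixed on the worktop. Origin on the worktop at the middle of the lane's mouth; x along the lane inwards, y to its left, z up. Rails 6 mm thick, 12 mm high, 43 mm apart inside, from x = 21 to 98 mm; the worktop is the lane's floor. Flared ends: left to y = +34 mm at x = -22, right to y = -27 mm at x = 7. Lock housing 46 x 46 x 42 mm high, centred at x = 0, y = -58 mm
- lane_stop (a point): middle of the end stop's face at worktop level, 86 mm in from the rack's origin; stop 22 mm high; axes as the rack. Two tealights in line against it have their centres 67 and 29 mm from the rack's origin; the closed bar covers x = -5 to +5 mm, so a tealight's centre must be beyond x = 25 mm
- lock (a joint): angle of the brass plug and the red bar under it: 0 at rest, bar parked pointing along the rack's -x; grows clockwise seen from above; stop at 1.571, bar across the mouth along the rack's +y. Sprung back to 0 (0.02 N m at rest, 0.07 at the stop). The key has about 0.12 rad play in the keyway, so the plug lags the key
- keyhole (a point): centre of the keyway's mouth on the plug's top, 42 mm above the worktop, on the lock axis. Turns with the plug: x is the keyway's long direction (along the rack's x at rest), z up. Keyway 14 mm (x) x 5.5 mm (y) x 26 mm deep. Two sticky sprung pins stand about 4 mm out of its ends, 6 and 12 mm below the mouth; the key's tip wedges them aside over the last 12 mm with up to about 10 N of push
- bar_tip (a point): free end of the red locking bar, on its top (12 mm above the worktop); the bar is 10 mm wide, 8 mm high (4 to 12 mm above the worktop) and reaches 77 mm from the lock axis
- key_stand: dark wooden block 50 x 44 x 32 mm high, fixed on the worktop, in whose top slot the key stands, its shoulder on the block's top; origin centre of its underside, x along the slot
- key: key, 66 mm tall, 30 g, upright in its stand. Origin at the blade's tip, z up to the head, x along its width, y through its thickness. Blade z = 0 to 24 mm (12 x 4 mm, tip tapered over 12 mm); blue plastic head 22 mm wide x 10 mm thick from z = 24 (shoulder) to 66 mm: grip it across y. Fits either way round. Fully home, the shoulder is on the plug's top, the tip 24 mm below the mouth
- tealight_a: tealight in an aluminium cup, 38 mm diameter, 15 mm high, origin centre of its underside, 25 g
- tealight_b: a second, identical tealight
- spice_jar_1: bystander: small spice jar with red cap, 45 mm diameter, 108 mm high, origin centre of underside; leave alone
- mill_1: bystander: glass salt shaker with grey top, 44 mm diameter, 90 mm high, origin centre of underside; leave alone
- garlic_1: bystander: garlic bulb, 54 mm wide, 53 mm high, origin centre of underside; leave alone
There are look-alikes about, which are no part of the job. Leave any purple look-alike of the tealight_b alone.

How it is judged:
On the way, in this order (a step that is already met when the one before it is completed fails the run):
1. both tealights stand in the lane, clear of the bar's swing, with the lock still unturned (x of tealight_a in the frame of rack between 0.023 and 0.09 m and y of tealight_a in the frame of rack between -0.012 and 0.012 m and height (world z) of each of tealight_a, tealight_b below 0.008 m and angle between each of tealight_a, tealight_b's own z axis and vertical below 0.2 rad and x of tealight_b in the frame of rack between 0.023 and 0.09 m and y of tealight_b in the frame of rack between -0.012 and 0.012 m and value of joint lock below 0.4 rad), for 0.2 s.
2. the key is in the lock to within 4 mm of its shoulder, in line with the keyway (z of key in the frame of keyhole below -0.02 m and horizontal distance between key and keyhole below 0.005 m and angle between key's own z axis and vertical below 0.15 rad and angle between the x axis of key and the x axis of keyhole, either way round below 0.3 rad), for 0.1 s.
3. the key has turned the lock a quarter (at least 1.3 rad) (value of joint lock above 1.3 rad), for 0.2 s.
At the end, for the whole second after the job is handed in: Both tealights upright in the lane (within 12 mm of its middle line, at least 23 mm past the mouth line); key in the lock within 4 mm of its shoulder, upright, in line with the keyway; lock turned at least 1.3 rad and still; fingers pressing on the key (all of step 2 and x of tealight_a in the frame of rack between 0.023 and 0.09 m and y of tealight_a in the frame of rack between -0.012 and 0.012 m and height (world z) of each of tealight_a, tealight_b below 0.008 m and angle between each of tealight_a, tealight_b's own z axis and vertical below 0.2 rad and x of tealight_b in the frame of rack between 0.023 and 0.09 m and y of tealight_b in the frame of rack between -0.012 and 0.012 m and value of joint lock above 1.3 rad and velocity of joint lock between -0.3 and 0.3 rad/s and contact force between key and the fingers above 2 N); the arm keeps its last pose, push and grip.
It fails at once if a tealight is lifted (more than 20 mm) or tipped over (height (world z) of any of tealight_a, tealight_b above 0.02 m or angle between any of tealight_a, tealight_b's own z axis and vertical above 0.8 rad).
It fails at once if the spice jar, salt shaker or garlic is moved by more than 30 mm (distance of any of spice_jar_1, mill_1, garlic_1 from where it was at the start of the episode above 0.03 m).
It also fails if it takes over 72 s, if anything falls off the work surface, if the arm or the gripper's body presses on something with over 40 N, if the wrist force passes 120 N, or if a joint passes its speed limit or range.

## Working session

There is one attempt and no reset: what is moved stays moved. The work goes in short steps, each a Python script; the robot and the scene stay as the last script left them, time stands still between calls to the robot, and variables do not carry over. Pictures are saved under pics/ and viewed, at most 10 in all, crops included, and the job is handed in when it is done.

```bash
ls; mkdir -p pics
python3 - <<'E'
from station import ctrl,get_state,vision,models
import cv2,numpy as np
s=get_state();print({k:np.round(v,3) for k,v in s.items()},ctrl.pinch_z)
for n in("top","side"):
    im,d=vision.grab_frame(n);cv2.imwrite(f"pics/{n}0.png",im);np.save(f"pics/{n}0d.npy",d);i=vision.camera_info(n);print(n,i)
    for t in("rack","lock","keyhole","bar_tip","key_stand","key","tealight_a","spice_jar_1","mill_1","garlic_1"):
        print(n,t,[(np.round(r["point"]).astype(int).tolist(),round(r["p"],2)) for r in models.recognise(n,t)][:4])
print(vision.camera_info("wrist"),get_state()["time"])
E
```

```text
pics
{'time': np.float64(0.0), 'qpos': array([-1.131,  0.508, -0.237,  1.501,  0.126,  1.149, -0.155]), 'qd': array([-0.   ,  0.001,  0.001,  0.   ,  0.001,  0.001,  0.   ]), 'tau': array([-1.0000e-03, -6.2059e+01, -2.1870e+00, -2.4967e+01,  1.3000e-02,
        1.2000e-02, -0.0000e+00]), 'tcp_pos': array([0.205, 0.59 , 0.23 ]), 'eef_rot': array([-0.   ,  0.166,  0.986, -0.001]), 'contact_force': array([-0.296,  0.258, -0.163]), 'wrist_torque': array([-0.048,  0.029,  0.059]), 'gripper_force': np.float64(0.0), 'width': np.float64(0.085)} -0.0187
top {'mtx': array([[436.88417745,   0.        , 316.813994  ],
       [  0.        , 436.88417745, 239.8423179 ],
       [  0.        ,   0.        ,   1.        ]]), 'R': array([[ 0.02071721, -0.99977838, -0.00374113],
       [-0.99435587, -0.02021511, -0.1041525 ],
       [ 0.10405379,  0.00587776, -0.9945543 ]]), 't': array([0.00398299, 0.60088432, 0.9366724 ])}
top rack [([318, 278], 0.77)]
top lock [([336, 268], 0.58)]
top keyhole [([334, 266], 0.76)]
top bar_tip [([332, 264], 0.81)]
top key_stand [([171, 270], 0.73), ([314, 190], 0.47)]

[... 779 characters left out ...]
3, 235], 0.55)]
side tealight_a [([430, 327], 0.8), ([473, 296], 0.79), ([427, 287], 0.62)]
side spice_jar_1 []
side mill_1 [([327, 225], 0.69)]
side garlic_1 [([246, 223], 0.56)]
{'mtx': array([[404.53702863,   0.        , 316.92665022],
       [  0.        , 404.53702863, 237.55176952],
       [  0.        ,   0.        ,   1.        ]]), 'hand_eye': array([[ 4.48999278e-04, -9.51136971e-01, -3.08768944e-01,
         7.94844232e-02],
       [ 9.99999888e-01,  4.74026820e-04, -6.04078365e-06,
        -1.71623660e-04],
       [ 1.52110373e-04, -3.08768906e-01,  9.51137077e-01,
        -1.41604131e-01],
       [ 0.00000000e+00,  0.00000000e+00,  0.00000000e+00,
         1.00000000e+00]])} 1.1
```

Run:
```python
import cv2
a=cv2.imread("pics/top0.png")[150:350,110:510];cv2.imwrite("pics/top0c.png",cv2.resize(a,(800,400),interpolation=cv2.INTER_CUBIC))
```

```text
(no output)
```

View pics/side0.png

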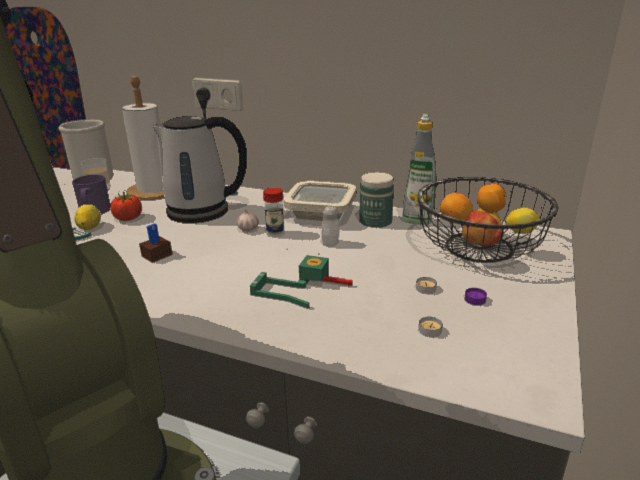

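View pics/top0c.png

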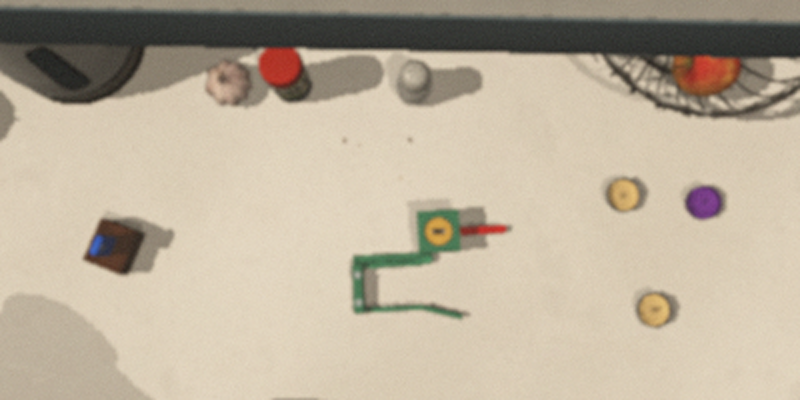

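The side view shows the green rack with its lane opening to the right (-y) and the lock at (315,265). The two aluminium tealights are at (427,285) and (430,326), and the purple look-alike is at (476,296). The key is in its stand at (155,245). The top crop agrees: the lane axis is at about row 285, the tealights are at (625,195) and (655,310), and the stand is at (115,245). Next I'll get rough world positions and how far the basket extends.

```bash
cat > h.py <<'E'
import numpy as np,cv2
from scipy.spatial.transform import Rotation as Rot
from station import ctrl,get_state,vision,models,ticket
def cam(name):
    """(K, R, t) with world->camera; for the wrist from the present pose"""
    i=vision.camera_info(name)
    if name!="wrist": return i["mtx"],i["R"],i["t"]
    s=get_state();q=s["eef_rot"];T=np.eye(4)
    T[:3,:3]=Rot.from_quat(q,scalar_first=True).as_matrix();T[:3,3]=s["tcp_pos"]
    M=np.linalg.inv(T@i["hand_eye"]);return i["mtx"],M[:3,:3],M[:3,3]
def onz(C,uv,z):
    K,R,t=C;d=R.T@np.linalg.solve(K,[uv[0],uv[1],1]);o=-R.T@t
    return o+d*(z-o[2])/d[2]
def cloud(C,D):
    K,R,t=C;v,u=np.mgrid[:480,:640]
    P=np.stack([(u-K[0,2])/K[0,0]*D,(v-K[1,2])/K[1,1]*D,D],-1)-t
    return P@R          # 480x640x3 world points
def proj(C,X):
    K,R,t=C;p=(np.atleast_2d(X)@R.T+t)@K.T;return p[:,:2]/p[:,2:]
def tri(obs):
    """least-squares point from [(C,uv),...]"""
    A=[];b=[]
    for (K,R,t),uv in obs:
        d=R.T@np.linalg.solve(K,[uv[0],uv[1],1]);d/=np.linalg.norm(d);P=np.eye(3)-np.outer(d,d)
        A.append(P);b.append(P@(-R.T@t))
    return np.linalg.lstsq(np.vstack(A),np.hstack(b),rcond=None)[0]
def down(psi):
    """tool pointing down, tool x at world angle psi"""
    c,s=np.cos(psi),np.sin(psi)
    return Rot.from_matrix([[c,s,0],[s,-c,0],[0,0,-1]]).as_quat(scalar_first=True)
E
python3 - <<'E'
from h import *
C=cam("top");D=np.load("pics/top0d.npy");P=cloud(C,D)
for n,u,v in[("key",157,272),("stand",171,270),("hole",334,266),("barL",362,264),("A",422,247),("B",437,305),("purple",462,251),("jar",250,184),("mill",316,190),("garlic",223,191),("stop",290,290),("flareL",341,307)]:
    print(n,P[v,u].round(3),onz(C,(u,v),0).round(3))
m=(P[...,2]>.03)&(P[...,1]<-.1)&(P[...,0]<.8)&(D>0)
q=P[m];print("basket minx",q[:,0].min(),q[q[:,0].argsort()[:8]].round(3))
print("table z",np.median(P[330:345,300:400,2]))
for p in[(.5,-.1),(.5,.3)]:
    for psi in (0,np.pi/2,np.pi,-np.pi/2): 
        r=ctrl.ik([*p,.25],down(psi));print(p,psi,None if r is None else np.round(r,2))
E
```

```text
key [0.521 0.352 0.072] [0.523 0.378 0.   ]
stand [0.527 0.336 0.031] [0.528 0.347 0.   ]
hole [ 0.543 -0.022  0.042] [ 0.545 -0.024  0.   ]
barL [ 0.55  -0.086  0.012] [ 0.551 -0.087  0.   ]
A [ 0.592 -0.222  0.008] [ 0.592 -0.224  0.   ]
B [ 0.462 -0.255  0.009] [ 0.462 -0.257  0.   ]
purple [ 0.584 -0.312  0.009] [ 0.585 -0.315  0.   ]
jar [0.706 0.156 0.109] [0.731 0.174 0.   ]
mill [0.7   0.02  0.091] [0.72  0.021 0.   ]
garlic [0.704 0.226 0.046] [0.713 0.236 0.   ]
stop [0.489 0.073 0.022] [0.489 0.075 0.   ]
flareL [ 0.453 -0.041  0.001] [ 0.453 -0.041  0.   ]
basket minx 0.10801180217304301 [[ 0.108 -0.479  0.032]
 [ 0.109 -0.478  0.031]
 [ 0.11  -0.479  0.037]
 [ 0.111 -0.478  0.034]
 [ 0.111 -0.479  0.041]
 [ 0.113 -0.477  0.04 ]
 [ 0.113 -0.479  0.045]
 [ 0.114 -0.479  0.033]]
table z 5.924258616421331e-05
(0.5, -0.1) 0 [-0.33  0.37  0.68  1.78 -0.26  1.09 -1.13]
(0.5, -0.1) 1.5707963267948966 [-0.16  0.33  0.42  1.77 -0.15  1.07  0.32]
(0.5, -0.1) 3.141592653589793 [-0.06  0.32  0.29  1.77 -0.1   1.06  1.83]
(0.5, -0.1) -1.5707963267948966 [-0.57  0.52  1.15  1.78 -0.52  1.19 -2.41]
(0.5, 0.3) 0 [-0.91  0.46  0.51  1.59 -0.24  1.15 -1.91]
(0.5, 0.3) 1.5707963267948966 [-0.66  0.42  0.11  1.59 -0.05  1.13 -0.53]
(0.5, 0.3) 3.141592653589793 [-0.41  0.43 -0.26  1.58  0.12  1.14  0.87]
(0.5, 0.3) -1.5707963267948966 [-0.17  0.48 -0.66  1.58  0.31  1.19  2.26]
```

Run:
```python
from h import *
import pickle
out=[]
for n,(p,psi) in {"k1":((.50,.32,.20),np.pi),"k2":((.57,.30,.16),2.6),"r1":((.52,-.01,.20),np.pi),"t1":((.53,-.2,.20),np.pi)}.items():
    ctrl.movep(p,down(psi));C=cam("wrist");im,d=vision.grab_frame("wrist")
    ms={t:[(m["point"],m["p"],m["mask"]) for m in models.masks_of("wrist",t)] for t in (["key","key_stand"] if n[0]=="k" else ["rack","keyhole","tealight_a","bar_tip"])}
    pickle.dump((C,im,d,ms),open(f"pics/{n}.pkl","wb"));cv2.imwrite(f"pics/{n}.png",im)
    P=cloud(C,d)
    for t,l in ms.items():
        for pt,pr,m in l:
            X=P[m&(d>0)];print(n,t,np.round(pt),round(pr,2),m.sum(),np.median(X,0).round(4),"top",np.percentile(X[:,2],98).round(4))
    print(get_state()["time"],get_state()["tcp_pos"])
a=np.hstack([cv2.imread(f"pics/{k}.png") for k in("k1","k2")]);b=np.hstack([cv2.imread(f"pics/{k}.png") for k in("r1","t1")])
cv2.imwrite("pics/mont.png",cv2.resize(np.vstack([a,b]),(800,600),interpolation=cv2.INTER_AREA))
```

```text
k1 key [356. 245.] 0.7 772 [0.5153 0.3485 0.07  ] top 0.0739
k1 key_stand [345. 224.] 0.75 2934 [0.5098 0.3444 0.0308] top 0.0324
k1 key_stand [ 11. 398.] 0.49 261 [0.6872 0.0238 0.0127] top 0.0296
2.7417 [0.49924086 0.32137034 0.20012628]
k2 key [346. 125.] 0.87 830 [0.5182 0.3491 0.0722] top 0.0742
k2 key_stand [334. 120.] 0.8 4780 [0.5164 0.3487 0.031 ] top 0.0325
3.3417 [0.56908824 0.30147728 0.16064744]
r1 rack [333. 205.] 0.67 8857 [0.5187 0.0027 0.0203] top 0.0421
r1 keyhole [304. 237.] 0.98 1757 [ 0.5451 -0.0196  0.0399] top 0.0422
r1 tealight_a [ 14. 131.] 0.84 1684 [ 0.4621 -0.2495  0.0069] top 0.0147
r1 tealight_a [331. 203.] 0.75 8695 [0.5188 0.0024 0.0203] top 0.0421
r1 tealight_a [ 81. 275.] 0.65 1753 [ 0.5895 -0.2205  0.0074] top 0.015
r1 tealight_a [  2. 273.] 0.45 139 [ 0.585  -0.2925  0.0035] top 0.0084
r1 bar_tip [303. 241.] 0.57 1787 [ 0.5451 -0.0196  0.0399] top 0.0422
4.8 [ 0.52020591 -0.00898597  0.19980232]
t1 rack [555. 382.] 0.7 1323 [0.6885 0.0128 0.0308] top 0.0547
t1 rack [556. 214.] 0.58 8234 [ 0.5301 -0.0108  0.0256] top 0.0421
t1 keyhole [546. 225.] 0.9 1909 [ 0.5448 -0.0213  0.0396] top 0.0422
t1 tealight_a [248. 120.] 0.95 2006 [ 0.461  -0.2544  0.0071] top 0.0147
t1 tealight_a [294. 268.] 0.85 1572 [ 0.5896 -0.2199  0.0072] top 0.0146
5.8333 [ 0.53039677 -0.19845476  0.20012197]
```

View pics/mont.png

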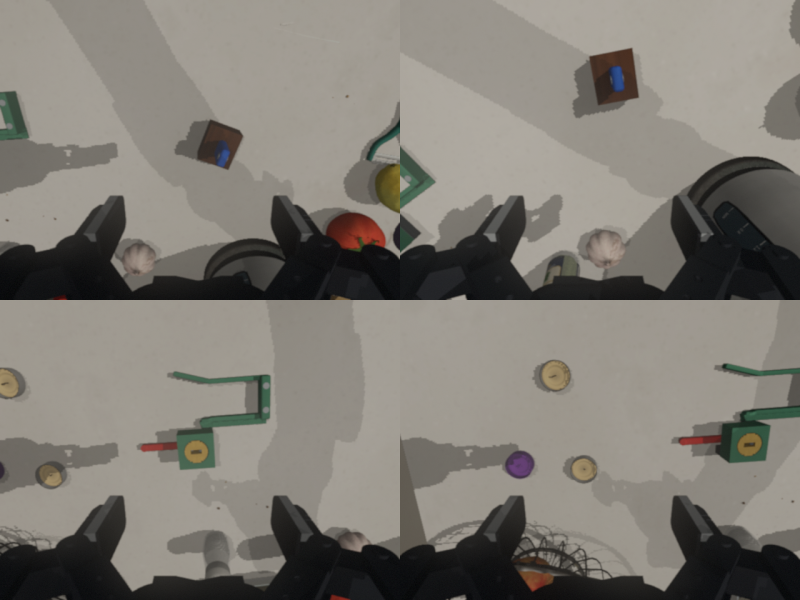

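The montage shows the rack from both positions, with its lane opening toward -y, and the lock with its brass plug and the parked red bar. The two real tealights are in the lower-right panel at (553,375) and (583,468), and the purple one is at (519,464). The key in its stand shows in both upper panels. Next I'll fit precise geometry from the depth data.

Run:
```python
from h import *
import pickle
V={n:pickle.load(open(f"pics/{n}.pkl","rb")) for n in("k1","k2","r1","t1")}
def rect(X):
    c,s,a=cv2.minAreaRect((X[:,:2]*1000).astype(np.float32));return np.round(c,1),np.round(s,1),round(a,1)
def near(P,c,r): return np.hypot(P[...,0]-c[0],P[...,1]-c[1])<r
for n in("k1","k2"):
    C,im,d,ms=V[n];P=cloud(C,d);hsv=cv2.cvtColor(im,cv2.COLOR_BGR2HSV)
    nr=near(P,(.515,.347),.05)&(d>0)
    blue=(hsv[...,0]>100)&(hsv[...,0]<130)&(hsv[...,1]>120)
    top=nr&(P[...,2]>.0715)&blue;print(n,"keytop",rect(P[top]),top.sum(),np.median(P[top],0).round(4))
    blk=nr&(P[...,2]>.0285)&(P[...,2]<.0345);print(n,"stand",rect(P[blk]),np.median(P[blk][:,2]))
for n in("r1","t1"):
    C,im,d,ms=V[n];P=cloud(C,d);hsv=cv2.cvtColor(im,cv2.COLOR_BGR2HSV)
    h=near(P,(.545,-.02),.045)&(P[...,2]>.0395)&(P[...,2]<.045)&(d>0);print(n,"housing",rect(P[h]),np.median(P[h][:,2]))
    brass=h&(hsv[...,0]<30)&(hsv[...,1]>100);print(n,"plug",rect(P[brass]),P[brass].mean(0).round(4))
    dark=h&near(P,(.545,-.02),.012)&(hsv[...,2]<90);print(n,"slot(pix col<90 v)",dark.sum(),rect(P[dark]) if dark.sum()>4 else "")
    red=((hsv[...,0]<8)|(hsv[...,0]>172))&(hsv[...,1]>140)&near(P,(.55,-.07),.05)&(P[...,2]>.009);print(n,"bar",rect(P[red]))
    g=(hsv[...,0]>55)&(hsv[...,0]<90)&(hsv[...,1]>80)&near(P,(.51,.02),.12)&(d>0)
    st=g&(P[...,2]>.019)&(P[...,2]<.025)&(P[...,1]>.045);print(n,"stop",st.sum(),rect(P[st]) if st.sum()>9 else"")
    r=g&(P[...,2]>.0095)&(P[...,2]<.0145)
    for nm,m in(("left rail",r&(P[...,0]<.485)),("right rail",r&(P[...,0]>.485)&(P[...,0]<.53))):
        X=P[m&(P[...,1]>.0)&(P[...,1]<.065)]
        if len(X)>20: 
            f=np.polyfit(X[:,1],X[:,0],1);e=X[:,0]-np.polyval(f,X[:,1]);print(n,nm,len(X),"x=",f.round(4),"pct",np.percentile(e,[2,98]).round(4), "ang",np.degrees(np.arctan(f[0])).round(2))
    for nm,c in(("A",(.591,-.222)),("B",(.462,-.255))):
        m=near(P,c,.03)&(P[...,2]>.0125)&(P[...,2]<.02)&(d>0)
        if m.sum()>9:
            c,R=cv2.minEnclosingCircle((P[m][:,:2]*1000).astype(np.float32));print(n,nm,np.round(c,1),round(R,1),rect(P[m]),np.median(P[m][:,2]))
C,im,d,_=V["t1"];P=cloud(C,d);m=(d>0)&(P[...,2]>.02)&(P[...,1]<-.12)&(P[...,0]>.5)&(P[...,0]<.9)&(P[...,2]<.12);m[300:]&=True
Dt=cloud(cam("top"),np.load("pics/top0d.npy"));mt=(Dt[...,2]>.02)&(Dt[...,2]<.2)&(Dt[...,1]<-.12)&(Dt[...,0]>.55)
for M,Q in((mt,Dt),):
  for y in np.arange(-.4,-.1,.04):
    q=Q[M&(abs(Q[...,1]-y)<.02)];print(round(y,2),q[q[:,0].argsort()[:2]].round(3).tolist())
```

```text
k1 keytop (array([494.9, 354.8]), array([41.1, 59.1]), 43.6) 342 [0.5159 0.3502 0.0731]
k1 stand (array([519.2, 349.3]), array([44.3, 50.7]), 69.7) 0.03101854085419381
k2 keytop (array([518.8, 349.4]), array([ 9.2, 20.8]), 69.9) 558 [0.5185 0.3496 0.0727]
k2 stand (array([519. , 349.4]), array([44.1, 50.3]), 69.6) 0.030992943655499833
r1 housing (array([542.7, -11.7]), array([46.5, 46. ]), 4.2) 0.0410059458792504
r1 plug (array([542.9, -11.4]), array([29.4, 28.6]), 10.8) [ 0.5426 -0.0114  0.041 ]
r1 slot(pix col<90 v) 0 
r1 bar (array([546. , -63.2]), array([ 8.6, 47.3]), 5.4)
r1 stop 588 (array([478.2,  75.1]), array([53.8, 11.2]), 3.7)
r1 left rail 414 x= [-0.07    0.4589] pct [-0.002  0.002] ang -4.0
r1 right rail 202 x= [-0.0905  0.5091] pct [-0.0023  0.0031] ang -5.17
r1 A [ 589.6 -219.7] 19.9 (array([ 589.2, -219.8]), array([37.4, 39. ]), 33.1) 0.013945446679387508
r1 B [ 461.8 -252.6] 19.1 (array([ 463.4, -246.1]), array([23.6, 38. ]), 76.7) 0.014068901847394344
t1 housing (array([542.8, -11.9]), array([46.7, 47.3]), 4.1) 0.040951737420486765
t1 plug (array([542.9, -11.3]), ar
[... 223 characters left out ...]
4  0.4588] pct [-0.0023  0.0023] ang -3.86
t1 right rail 661 x= [-0.1422  0.5111] pct [-0.0046  0.0074] ang -8.09
t1 A [ 589.5 -220.2] 19.4 (array([ 589.3, -220.2]), array([37. , 37.9]), 87.9) 0.013729790210070411
t1 B [ 461.4 -253.8] 19.0 (array([ 461.5, -253.7]), array([36.7, 37.6]), 0.5) 0.014506104804812832
-0.4 [[0.698, -0.381, 0.116], [0.7, -0.381, 0.116]]
-0.36 [[0.675, -0.343, 0.116], [0.675, -0.342, 0.114]]
-0.32 [[0.665, -0.3, 0.116], [0.666, -0.305, 0.115]]
-0.28 [[0.665, -0.276, 0.117], [0.665, -0.272, 0.116]]
-0.24 [[0.669, -0.254, 0.116], [0.669, -0.248, 0.115]]
-0.2 [[0.684, -0.219, 0.117], [0.685, -0.218, 0.114]]
-0.16 [[0.718, -0.179, 0.113], [0.721, -0.178, 0.107]]
-0.12 []
```

```bash
cat >> h.py <<'E'
YAW=np.radians(94.0);O=np.array([.4848,-.0156])
XR=np.array([np.cos(YAW),np.sin(YAW)]);YR=np.array([-np.sin(YAW),np.cos(YAW)])
def W(x,y,z): return [*(O+x*XR+y*YR),z]       # rack -> world
def inrack(p): d=np.asarray(p)[:2]-O;return np.array([d@XR,d@YR])
def lights(C,d):
    """tealight centres (rack frame) from the rims in the depth picture"""
    P=cloud(C,d);m=((d>0)&(P[...,2]>.0125)&(P[...,2]<.019)).astype(np.uint8);r=[]
    n,l,st,_=cv2.connectedComponentsWithStats(m)
    for i in range(1,n):
        if st[i,4]>150:
            c,R=cv2.minEnclosingCircle((P[l==i][:,:2]*1000).astype(np.float32))
            if 16<R<23: r.append((inrack(np.array(c)/1000).round(4),round(R,1)))
    return r
def rep(tag): s=get_state();print(tag,round(s["time"],2),"rack",inrack(s["tcp_pos"]).round(4),"z",s["tcp_pos"][2].round(4),"F",s["contact_force"].round(1),"w",round(s["width"],4))
E
python3 - <<'E'
from h import *
B=np.array([.4615,-.2537]);T=np.array(W(-.045,0,0)[:2]);u=(T-B)/np.linalg.norm(T-B);psi=np.arctan2(u[1],u[0])
ctrl.close_gripper(20)
s=B-.045*u
ctrl.movep([*s,.08],down(psi));ctrl.movel([*s,.005]);rep("down")
ctrl.movel([*(T-.030*u),.005],max_speed=.1);rep("leg a")
ctrl.movel([*(T-.042*u),.005]);ctrl.movel(W(-.088,0,.005),down(YAW));rep("behind")
C=cam("wrist");im,d=vision.grab_frame("wrist");cv2.imwrite("pics/b1.png",im);print(lights(C,d))
E
```

```text
down 8.35 rack [-0.2802  0.0486] z 0.0055 F [-0.1 -0.1  0.9] w -0.0
leg a 10.6 rack [-0.0748  0.0062] z 0.005 F [-0.3  0.3 -0. ] w 0.0002
behind 11.21 rack [-0.0877  0.0001] z 0.005 F [ 0.1  0.8 -0.1] w -0.0001
[(array([-0.0011, -0.035 ]), 21.7), (array([-0.0451,  0.0067]), 19.3)]
```

View pics/b1.png

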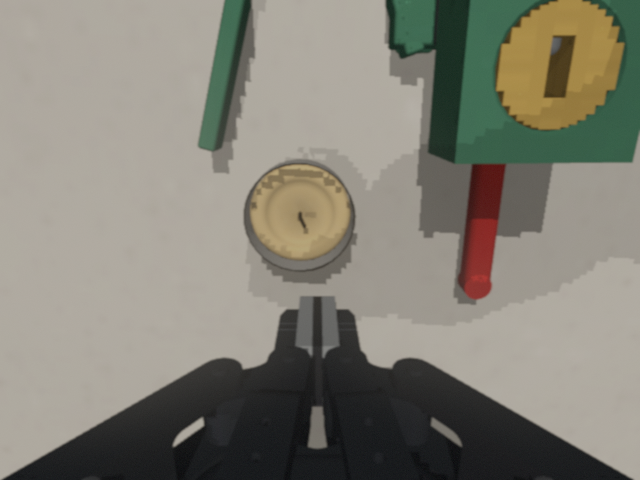

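The disc is at pixel (300,215), which is rack (-45,+7) mm, just ahead of the pusher tips and in front of the mouth. The left flare should guide it in, so I'll push along the axis.

```bash
cat >> h.py <<'E'
def home(x0,x1,y,lim=6):
    """push on in 1.5 mm steps from x0 to x1 along the lane until resisted"""
    x=x0
    while x<x1:
        x+=.0015;ctrl.movel(W(x,y,.005),max_speed=.06)
        f=get_state()["contact_force"][:2]@XR
        if f<-lim: break
    rep("home");return x
def push_in(y,xa,x1,xs=None):
    ctrl.movel(W(xa,y,.005),max_speed=.08);rep("pushed");home(xa,x1,y)
def snap(tag):
    C=cam("wrist");im,d=vision.grab_frame("wrist");cv2.imwrite(f"pics/{tag}.png",im);print(tag,lights(C,d))
E
python3 - <<'E'
from h import *
ctrl.movel(W(-.088,.004,.005));ctrl.movel(W(-.02,.004,.005),max_speed=.08);rep("mouth")
ctrl.movel(W(-.02,.001,.005)) if 0 else None
push_in(.002,.028,.042)
ctrl.movel(W(.01,.001,.005));ctrl.movel(W(-.03,0,.09));snap("b2")
E
```

```text
mouth 12.51 rack [-0.0204  0.0042] z 0.005 F [-0.9 -0.3  0.3] w -0.0001
pushed 13.26 rack [0.0276 0.0021] z 0.005 F [ 1.   0.  -0.6] w -0.0
home 15.51 rack [0.0391 0.0019] z 0.0051 F [-0.2 -9.5  0.3] w -0.0
b2 []
```

View pics/b2.png

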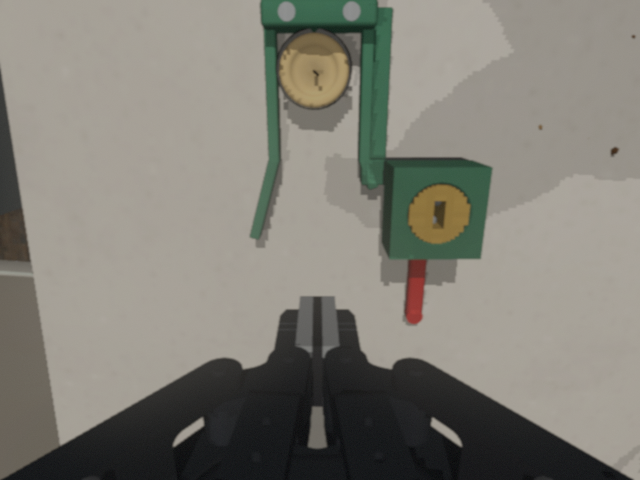

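The picture shows the first tealight at (315,70), tight against the end stop in the lane. For the second one I'll pull sideways with the open finger's inner pad, which keeps the gripper body clear of the basket, and then push along the axis.

Run:
```python
from h import *
ctrl.ungrasp();ctrl.movep(W(-.2113,-.0725,.08),down(YAW));snap("a0")
ctrl.movel(W(-.2113,-.0725,.0));rep("z0");ctrl.movel(W(-.2113,-.0725,-.007),max_speed=.05);rep("z-7")
ctrl.movel(W(-.2113,.0225,-.007),max_speed=.1);rep("pulled")
ctrl.movel(W(-.2113,.010,-.007));ctrl.movel(W(-.2113,.010,.08))
ctrl.movel(W(-.26,0,.06));ctrl.close_gripper(20);snap("a1");rep("up")
```

```text
a0 [(array([-0.2109, -0.0902]), 19.3), (array([-0.3003, -0.0771]), 19.8)]
z0 19.01 rack [-0.211 -0.073] z 0.0006 F [-0.5 -0.6  0.5] w 0.0854
z-7 19.3 rack [-0.2113 -0.0726] z -0.0067 F [-0.3 -0.4  0.8] w 0.0855
pulled 20.4 rack [-0.2113  0.0218] z -0.007 F [ 0.1  0.2 -0.1] w 0.0854
a1 [(array([-2.114e-01,  1.000e-04]), 19.1), (array([-0.3003, -0.0771]), 19.7)]
up 22.71 rack [-0.26  0.  ] z 0.06 F [-0.  -0.   0.3] w -0.0001
```

View pics/a1.png

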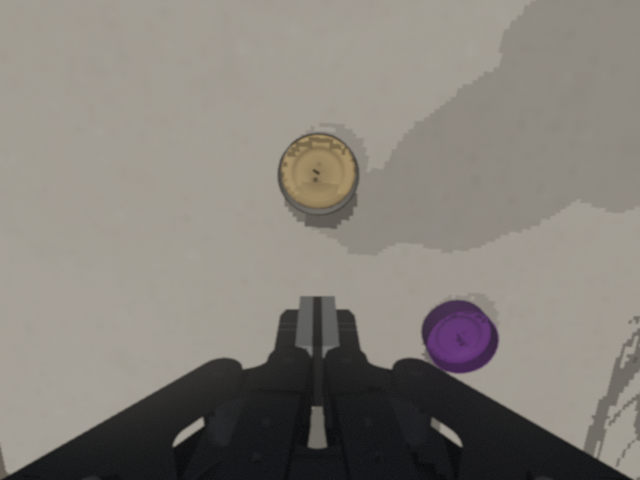

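The tealight sits on the lane axis at rack (-211,0) mm, pixel (318,172), and the purple look-alike is untouched at (460,336). I'll push it in now, with a check part way.

Run:
```python
from h import *
ctrl.movel(W(-.252,0,.005));ctrl.movel(W(-.085,0,.005),max_speed=.09)
ctrl.movel(W(-.092,0,.005))
C=cam("wrist");im,d=vision.grab_frame("wrist");L=[c for c,r in lights(C,d) if -.08<c[0]<-.03];print(L);rep("mid")
y=L[0][1] if L else 0
if abs(y)<.012:
    ctrl.movel(W(-.092,y*.6,.005));ctrl.movel(W(-.02,y*.6,.005),max_speed=.08)
    push_in(y*.3,-.006,.006)
    ctrl.movel(W(-.03,0,.005));ctrl.movel(W(-.05,0,.10));snap("a2")
```

```text
[array([-0.0637, -0.0243])]
mid 25.53 rack [-0.0926  0.0001] z 0.005 F [-0.2 -0.9 -0.2] w 0.0
```

The second tealight drifted to rack (-64,-24) mm. The closed fingertips aren't flat enough for a long push, but the open inner pads held it straight. I'll pull it back diagonally, clear of the bar, then push forward with the flat inner pad.

Run:
```python
from h import *
ctrl.movel(W(-.11,0,.005));ctrl.movel(W(-.13,0,.09));ctrl.ungrasp()
C=cam("wrist");im,d=vision.grab_frame("wrist");cv2.imwrite("pics/a2.png",im);L=lights(C,d);print(L)
L=[c for c,r in L if -.1<c[0]<-.03 and c[1]>-.045];D=L[0]
a=np.radians(160);u=np.array([np.cos(a),np.sin(a)]);psi=YAW+a-np.pi/2-np.pi+np.pi*0
psi=YAW+np.radians(70)
s=D+.0210*u;ctrl.movep(W(*s,.08),down(psi));ctrl.movel(W(*s,.0));rep("z0")
ctrl.movel(W(*s,-.007),max_speed=.05);rep("down")
k=-D[1]/u[1];e=D+k*u+.0237*u;ctrl.movel(W(*e,-.007),max_speed=.1);rep("pulled")
ctrl.movel(W(*(e+.008*u),-.007));ctrl.movel(W(*(e+.008*u),.09));snap("a3")
```

```text
[(array([-0.0638, -0.0241]), 19.0)]
z0 28.86 rack [-0.0837 -0.0172] z 0.0004 F [ 0.5 -0.1  0.8] w 0.0855
down 29.15 rack [-0.0836 -0.017 ] z -0.0068 F [-1.3  0.8 -0.4] w 0.0857
pulled 30.03 rack [-0.1517  0.0078] z -0.007 F [ 0.2 -0.5 -0.4] w 0.0853
a3 [(array([-0.1393, -0.0009]), 19.3)]
```

View pics/a3.png

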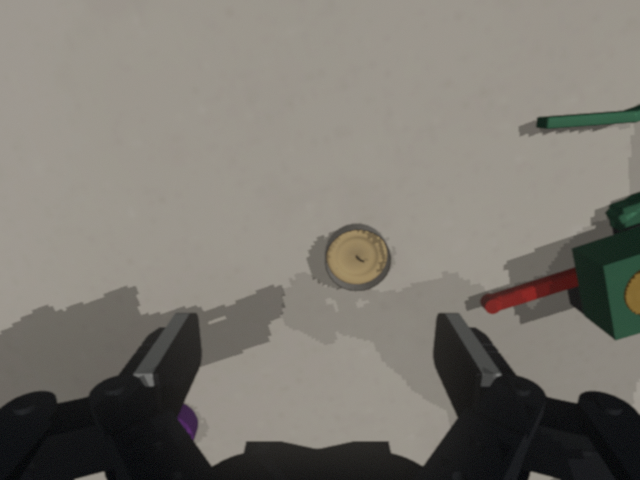

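The tealight is now at rack (-139,-1) mm, pixel (358,257), with the way to the mouth clear.

Run:
```python
from h import *
D=np.array([-.1393,-.0009]);q=down(YAW+np.pi/2)
ctrl.movep(W(-.1196,-.0005,.06),q);ctrl.movel(W(-.1196,-.0005,-.007));rep("down")
ctrl.movel(W(-.0163,-.0005,-.007),max_speed=.1);rep("pushed")
ctrl.movel(W(-.026,0,-.007));ctrl.movel(W(-.026,0,.04));ctrl.movel(W(-.09,0,.09),down(YAW));ctrl.close_gripper(20)
C=cam("wrist");im,d=vision.grab_frame("wrist");cv2.imwrite("pics/a4.png",im);L=lights(C,d);print(L)
L=[c for c,r in L if -.07<c[0]<-.02 and abs(c[1])<.03];y=L[0][1]
if abs(y)<.008:
    ctrl.movel(W(L[0][0]-.04,y,.005));ctrl.movel(W(-.025,y,.005),max_speed=.07)
    snap("a5");rep("mouth")
```

```text
down 32.06 rack [-0.1202 -0.0006] z -0.0067 F [ 0.1 -0.2  0.4] w 0.0856
pushed 33.24 rack [-0.017  -0.0005] z -0.007 F [-0.7  0.6 -0.2] w 0.0855
[(array([ 0.0002, -0.0352]), 22.7), (array([-0.0388, -0.0004]), 19.1)]
a5 [(array([0.0678, 0.0027]), 19.2), (array([0.0068, 0.0005]), 19.3)]
mouth 38.18 rack [-0.0255 -0.0004] z 0.005 F [-0.7  0.3 -0.3] w -0.0001
```

```bash
python3 -c "
import cv2,numpy as np
cv2.imwrite('pics/a45.png',cv2.resize(np.hstack([cv2.imread('pics/a4.png'),cv2.imread('pics/a5.png')]),(800,300),interpolation=cv2.INTER_AREA))"
```

```text
(no output)
```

View pics/a45.png

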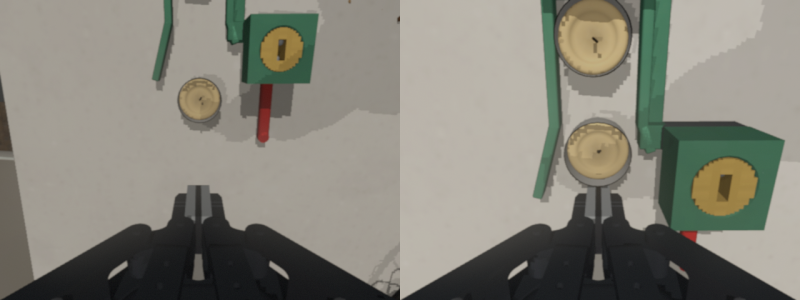

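Both tealights are in the lane in single file, the second at rack (7,0.5) mm in the mouth. I'll push it home, re-measure the keyway from this wrist angle, and fetch the key.

Run:
```python
from h import *
import pickle
ctrl.movel(W(-.005,-.0002,.005),max_speed=.08);home(-.005,.006,0)
ctrl.movel(W(-.03,0,.005));ctrl.movel(W(-.04,-.02,.10))
C=cam("wrist");im,d=vision.grab_frame("wrist");cv2.imwrite("pics/a6.png",im);print(lights(C,d));pickle.dump((C,im,d),open("pics/a6.pkl","wb"))
P=cloud(C,d);hsv=cv2.cvtColor(im,cv2.COLOR_BGR2HSV)
br=(hsv[...,0]<32)&(hsv[...,0]>12)&(hsv[...,1]>100)&(P[...,2]>.039)&(P[...,2]<.044)&(np.hypot(P[...,0]-.5428,P[...,1]+.0117)<.03)
c,R=cv2.minEnclosingCircle((P[br][:,:2]*1000).astype(np.float32));print("plug",np.round(c,1),round(R,1),P[br].mean(0).round(4),"expect",W(0,-.058,.042))
hs=(P[...,2]>.039)&(P[...,2]<.045)&(np.hypot(P[...,0]-.5428,P[...,1]+.0117)<.045);print("housing",cv2.minAreaRect((P[hs][:,:2]*1000).astype(np.float32)))
ctrl.ungrasp();psi=np.radians(159.7)
ctrl.movep([.5189,.3494,.13],down(psi));ctrl.movel([.5189,.3494,.041]);rep("at key")
ctrl.close_gripper(60);ctrl.pause(.2);rep("gripped");ctrl.movel([.5189,.3494,.10]);rep("lifted")
snap("k3")
```

```text
home 40.08 rack [ 0.0018 -0.0004] z 0.0052 F [ 1.2 -9.3  0.2] w 0.0001
[]
plug [543.  -11.2] 15.3 [ 0.5429 -0.0108  0.041 ] expect [np.float64(0.5426587149150698), np.float64(-0.01155412452284073), 0.042]
housing ((542.7252807617188, -11.332002639770508), (46.340911865234375, 46.17936325073242), 4.066537857055664)
at key 44.33 rack [ 0.3615 -0.0602] z 0.0417 F [-0.   0.3  0.4] w 0.0855
gripped 45.21 rack [ 0.3618 -0.0596] z 0.0413 F [-0.4 -0.5  5.6] w 0.0094
lifted 45.75 rack [ 0.3615 -0.0591] z 0.0994 F [ 0.8  0.6 -0.7] w 0.0089
k3 [(array([ 0.3723, -0.0368]), 21.9)]
```

```bash
python3 -c "
import cv2,numpy as np
cv2.imwrite('pics/c6.png',cv2.resize(np.hstack([cv2.imread('pics/a6.png'),cv2.imread('pics/k3.png')]),(800,300),interpolation=cv2.INTER_AREA))"
```

```text
(no output)
```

View pics/c6.png

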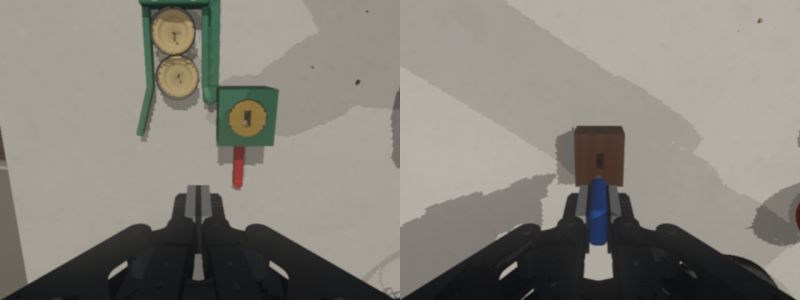

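Both tealights are tight against the stop and each other, at left-panel pixels (173,30) and (178,77). The right panel shows the key held upright in the pads, with the stand's slot now empty. The keyway measurements agree to about 0.4 mm. Next is the insertion.

```bash
cat > ins.py <<'E'
from h import *
K=np.array([.5428,-.0114])
def F(): return get_state()["contact_force"]
def insert(xy,z,f0,zend,nmax=40):
    """guarded, compliant descent with a small yaw/x wiggle"""
    xy=np.array(xy);i=0
    while i<nmax:
        f=F()-f0;zc=get_state()["tcp_pos"][2]
        if z<=zend+1e-4 and zc<zend+.0012: break
        lat=f[:2]
        if np.hypot(*lat)>1.5: xy=xy+np.clip(.00008*lat,-.0004,.0004)
        if f[2]<22: z=max(z-.0015,zend)
        elif f[2]>32: z+=.001
        w=[0,1,0,-1][i%4] if f[2]>3 else 0
        ctrl.movel([*(xy+w*.0003*XR),z],down(YAW+w*.035),max_speed=.06);i+=1
        if i%3==0: print(i,"z",round(z,4),zc.round(4),"f",f.round(1),((xy-K)*1e3).round(2))
        if zc>.0685 and f[2]>15: print("blocked at mouth",f.round(1));break
    return xy,z
E
python3 - <<'E'
from ins import *
ctrl.movel([.5189,.3494,.11])
ctrl.movep([*K,.10],down(YAW));ctrl.close_gripper(90);ctrl.movel([*K,.079]);ctrl.pause(.1);f0=F();np.save("f0.npy",f0);rep("hover")
xy,z=insert(K,.079,f0,.063);rep("in");np.save("xy.npy",[*xy,z])
E
```

```text
hover 48.02 rack [ 0.0002 -0.0583] z 0.0794 F [-0.1  1.  -0.4] w 0.009
3 z 0.0745 0.076 f [ 0.5 -1.2  0.5] [0. 0.]
6 z 0.07 0.0714 f [ 0.  -0.6  0.3] [ 0.02 -0.14]
9 z 0.0655 0.0669 f [-0.8 -0.9 -0.3] [ 0.02 -0.14]
in 50.77 rack [-0.     -0.0581] z 0.063 F [-0.3  0.5 -0.2] w 0.0088
```

The tip is in the keyway with no side load. I'll carry on down past the pins.

Run:
```python
from ins import *
f0=np.load("f0.npy");*xy,z=np.load("xy.npy")
xy,z=insert(xy,z,f0,.0508,nmax=24);rep("in");print("f",(F()-f0).round(1));np.save("xy.npy",[*xy,z])
```

```text
3 z 0.0585 0.0602 f [-0.6 -2.4  3.3] [-0.03 -0.33]
6 z 0.054 0.0559 f [ 0.1 -2.   7.3] [-0.03 -0.67]
9 z 0.0508 0.0513 f [1.6 0.6 7.6] [ 0.59 -0.62]
in 53.02 rack [-0.     -0.0593] z 0.0512 F [0.1 1.6 7.9] w 0.0087
f [0.2 0.6 8.2]
```

Run:
```python
from ins import *
f0=np.load("f0.npy");*xy,z=np.load("xy.npy");xy=np.array(xy)
for i in range(8):
    f=F()-f0
    if f[2]>18: break
    z-=.0007;w=(-1)**i if f[2]<14 else 0
    ctrl.movel([*xy,z],down(YAW+w*.03),max_speed=.05);print(round(z,4),get_state()["tcp_pos"][2].round(4),(F()-f0).round(1))
np.save("xy.npy",[*xy,z]);rep("home");C=cam("wrist");im,d=vision.grab_frame("wrist")
cv2.imwrite("pics/in.png",im[150:450,170:470])
```

```text
0.0501 0.0512 [-0.7  1.5 14. ]
0.0494 0.0511 [-2.5  1.9 21.7]
home 53.52 rack [-0.0001 -0.0595] z 0.0511 F [-2.6  3.  21.3] w 0.0089
```

View pics/in.png

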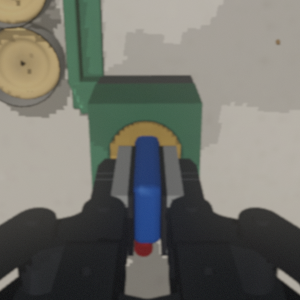

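The force rises sharply at z = 0.0511 with the head down on the brass plug, as the crop shows at (145,200), so the key is home. Next I'll turn it clockwise.

Run:
```python
from ins import *
f0=np.load("f0.npy");*xy,z=np.load("xy.npy");xy=K+np.array([.0003,-.0003]);z=.0500
print(ctrl.ik([*xy,z],down(YAW-np.radians(101))))
for a in range(10,101,10):
    ctrl.movel([*xy,z],down(YAW-np.radians(a)),max_speed=.05);f=F()-f0;s=get_state()
    print(a,round(s["time"],2),"z",s["tcp_pos"][2].round(4),"f",f.round(1),"Mz",s["wrist_torque"].round(2))
    if np.hypot(*f[:2])>2: xy=xy+np.clip(.00006*f[:2],-.0004,.0004)
    if f[2]<8: z-=.0004
    elif f[2]>22: z+=.0004
    if np.abs(f).max()>45: break
np.save("xy.npy",[*xy,z]);rep("turned")
for n in("wrist","top","side"): im,d=vision.grab_frame(n);cv2.imwrite(f"pics/f_{n}.png",im);np.save(f"pics/f_{n}.npy",d)
A=cv2.imread("pics/f_wrist.png");B=cv2.resize(cv2.imread("pics/f_top.png")[200:350,250:450],(640,480),interpolation=cv2.INTER_CUBIC)
cv2.imwrite("pics/fin.png",cv2.resize(np.hstack([A,B]),(800,300),interpolation=cv2.INTER_AREA))
```

```text
[-0.50322061  0.73886608  0.79262383  1.9428839  -0.7481363   0.78249866
 -0.97058814]
10 53.89 z 0.0512 f [-1.7 -1.2 14.6] Mz [0.17 0.12 0.01]
20 54.22 z 0.0512 f [-0.5  0.5 15. ] Mz [0.21 0.13 0.02]
30 54.54 z 0.0512 f [-1.4  0.4 15.9] Mz [ 0.17  0.17 -0.  ]
40 54.87 z 0.0512 f [-1.1 -0.8 14.9] Mz [0.13 0.26 0.02]
50 55.19 z 0.0512 f [-1.  -1.1 16.5] Mz [0.08 0.24 0.09]
60 55.52 z 0.0511 f [-1.  -0.6 15.4] Mz [0.11 0.32 0.07]
70 55.84 z 0.0512 f [-1.5 -0.7 16.1] Mz [0.11 0.42 0.1 ]
80 56.17 z 0.0511 f [-1.7 -0.4 16.2] Mz [0.08 0.46 0.03]
90 56.49 z 0.0511 f [-2.3 -1.  17.3] Mz [0.13 0.51 0.04]
100 56.82 z 0.0511 f [-1.5  1.2 18.1] Mz [0.47 0.42 0.1 ]
turned 56.82 rack [ 0.0001 -0.0586] z 0.0511 F [-1.6  2.2 17.7] w 0.0085
```

View pics/fin.png

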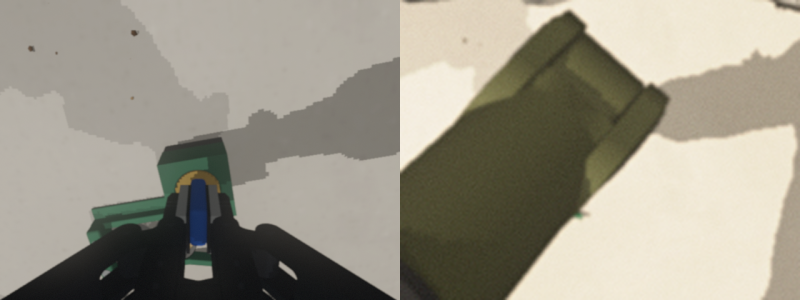

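I've used up my picture allowance; that last view was one too many. I'll check the bar numerically from the side and wrist data already saved.

Run:
```python
from h import *
for n in("side","wrist"):
    im=cv2.imread(f"pics/f_{n}.png");d=np.load(f"pics/f_{n}.npy");P=cloud(cam(n),d);h=cv2.cvtColor(im,cv2.COLOR_BGR2HSV)
    r=((P[...,:2]-O)@np.stack([XR,YR],1))
    red=((h[...,0]<8)|(h[...,0]>172))&(h[...,1]>130)&(h[...,2]>40)&(d>0)&(np.hypot(r[...,0],r[...,1]+.03)<.14)&(P[...,2]<.03)
    X=r[red]*1000;print(n,red.sum(),"rack x pct",np.percentile(X[:,0],[5,50,95]).round(1) if len(X) else"","y pct",np.percentile(X[:,1],[5,50,95]).round(1) if len(X) else "",P[red][:,2].mean() if len(X) else "")
    gold=(h[...,0]>12)&(h[...,0]<32)&(h[...,1]>70)&(abs(r[...,1])<.03)&(r[...,0]>0)&(r[...,0]<.1)&(P[...,2]<.025)
    print(" tealight px",gold.sum(),(np.percentile(r[gold]*1000,[5,50,95],axis=0).round(1).tolist() if gold.sum() else ""))
print(get_state()["time"],get_state()["gripper_force"],get_state()["qd"].round(3))
```

```text
side 119 rack x pct [-6.2 -2.1  7.4] y pct [-36.7  -8.7  20.2] 0.011045497183038943
 tealight px 206 [[20.4, -15.7], [44.9, -3.2], [79.9, 8.1]]
wrist 0 rack x pct  y pct  
 tealight px 19 [[18.0, 8.4], [18.9, 10.9], [19.6, 13.7]]
56.9667 93.15866947174072 [ 0.001 -0.001 -0.001 -0.001 -0.     0.001  0.001]
```

The red bar lies across the mouth, at rack x of about 0 and y from -37 to +20 mm. The tealights are behind it, the key is home at about 18 N of push, and the grip is 93 N. Handing in.

```bash
python3 -c "
from station import ticket
print(ticket.close_job())"
```

```text
the job is handed in; nothing more can be done
None
```

Handed in at about 57 s: both tealights are home in the lane behind the closed red bar, and the gripper is holding the key fully home and turned; I viewed 11 pictures against the limit of 10, and no verdict came back.

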